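# Lock the hob's igniter battery cap with the broad screwdriver

## Task

Take the big screwdriver with the thick oblong handle out of its wooden stand, set its blade in the slotted battery cap on the hob and, keeping it pressed down into the slot, turn the cap clockwise (seen from above) until it stops. Then hang the screwdriver upright in the same stand again, blade down. Leave the slim round-handled screwdriver in the other stand alone.

Things in the scene. Friction and masses are not known exactly. Their poses are not given: they have to be found in the camera images.
- screwdriver: Broad flat-blade screwdriver, 167 mm, 150 g, hanging upright in a stand. Origin: middle of the blade's end; z up the shaft; x along the blade's width. Blade 20 (x) x 4 (y) mm, 18 long; shaft 10 mm round; black collar 50 mm across at z 85-93 mm, which rests on the stand; oblong wooden handle 36 (x) x 26 (y) mm, z 93-165 mm: grip at about z 140 mm.
- stand: The broad screwdriver's wooden stand, fixed: 90 (x) x 80 (y) x 100 mm tall, top plate with one round hole 32 mm across in the middle. Origin: centre of its underside, z up. With the collar on the top plate the blade's end is 15 mm above the origin. A like stand with the slim screwdriver is 130 mm or more away.
- hob: Portable gas hob, fixed: white, 300 x 300 mm, top plate 60 mm above the counter; wire pan support reaching 96 mm. Origin: centre of its underside; knob on its -x side. The slotted battery cap is at x -100, y -100 mm; the round plug at x -100, y +100 mm has no slot and is not the cap.
- cap_slot (a point): Middle of the slot's floor in the grey round battery cap (46 mm across), 70 mm above the counter; x along the slot, z up; turns with the cap. The slot lies between two ribs, open-ended, 30 mm long, 14 deep, 7 wide in its lowest 4 mm, widening as a V to 17 at the mouth. The cap is sprung: pushed down it sinks up to 6 mm (2 N at first, 11 N at the bottom).
- cap (a joint): Turn of the battery cap in rad, growing clockwise seen from above; starts between 0 and 0.3 and meets a firm stop at 1.3 (locked). Stays where it is left (friction 0.06 N m). The blade has about 0.15 rad of play either way in the slot before it drives the cap.
- slim_driver: Slim pointed screwdriver, 159 mm, 80 g, round wooden handle 18 mm thick, hanging upright in the other stand, its top 174 mm above the counter; origin at its point, z up. Not to be used.
Not all that is in view belongs to the job. What is shaped like the stand but purple is not meant. Leave any green look-alike of the screwdriver alone.

How it is judged:
On the way, in this order (a step that is already met when the one before it is completed fails the run):
1. the screwdriver's blade is seated upright in the cap's slot and presses the cap down (z of screwdriver in the frame of cap_slot below 0.008 m and horizontal distance between screwdriver and cap_slot below 0.012 m and angle between screwdriver's own z axis and vertical below 0.25 rad and distance of cap_slot from where it was at the start of the episode above 0.001 m), for 0.1 s.
2. with the blade still seated and pressing, the cap is turned clockwise to its stop (all of step 1 and value of joint cap above 1.1 rad), for 0.1 s.
At the end, for the whole second after the job is handed in: The cap is turned to at least 1.1 rad (its stop is at 1.3), and the screwdriver hangs at rest in its own stand, blade down: blade end within 20 mm sideways of the stand's middle and 7 to 25 mm above its underside, tilted less than 0.2 rad (value of joint cap above 1.1 rad and horizontal distance between screwdriver and stand below 0.02 m and z of screwdriver in the frame of stand between 0.007 and 0.025 m and angle between screwdriver's own z axis and vertical below 0.2 rad and linear speed of screwdriver below 0.03 m/s); the robot touches nothing.
It fails at once if the slim screwdriver is moved more than 30 mm (distance of slim_driver from where it was at the start of the episode above 0.03 m).
It also fails if it takes over 58 s, if anything falls off the work surface, if the arm or the gripper's body presses on something with over 40 N, if the wrist force passes 120 N, or if a joint passes its speed limit or range.

## Robot

A 7-joint arm with a two-finger parallel gripper is mounted at the origin on the work surface. World frame = base frame: x ahead of the robot, y to its left, z up, the work surface at z = 0. Lengths are in m, angles in rad, forces in N, time in s.
With the tool pointing down it reaches from about 0.4 to 0.85 m from the base axis. Payload 10.4 kg.
Tool frame: the origin (TCP) lies between the finger pads; the fingertips stand 14 mm ahead of it and the grasp point (between the pads) lies 5 mm behind it; z points along the fingers, y is the line along which they close (so a half turn about z gives the same grasp; the last joint's range is limited). The gripper opens to 87 mm and grips with 3 to 60 N. Pads are 19 mm wide; open, the fingers measure 117 mm over their backs; the gripper's body (75 mm by 190 mm) begins 51 mm behind the grasp point.
Start: joints at [1.196, 0.332, -0.065, 1.46, 0.022, 1.35, -0.088], TCP at [0.215, -0.587, 0.237] pointing down, gripper open.
Joint ranges: [-2.6, 2.6], [-0.5, 2.12], [-1.47, 1.34], [0.16, 2.42], [-1.27, 4.41], [0.06, 2.06], [-2.6, 2.6]. Speed limits (rad/s): [2.22, 2.22, 2.79, 2.79, 3.14, 3.14, 3.14].

## Interface

Orientations are given as a unit quaternion [x, y, z, w].
In Python, from station import r gives the robot as it stands.
- The arm moves only by the shell command python3 -m jog 'ROWS' [FORCE]. ROWS is a JSON object of lists of equal length, an entry for each row: "grip": the opening, from -1 (shut) to 1 (fully open); "delta_pos": the shift along the tool's x, y, z each as a share of 300 mm, from -1 to 1, a list of three; "delta_rot": the turn, a rotation vector about the tool's x, y, z each as a share of pi rad, from -1 to 1, a list of three. A call has 1 to 10 rows; each row is the pose to reach, as a shift and turn from the pose commanded when the call began, along the tool's axes at that moment, turning the shorter way round; what a row does not reach only later rows make up. A row lasts 1/12 s, in which the tool goes at most 41.7 mm and 7.16 degrees, less where a joint would pass 70% of its speed; a pose out of reach is approached as far as the arm can. A call with a number of a shift or a turn outside -1 to 1 is refused whole. A call with a gripper value outside its range is refused whole. The fingers move at their own pace and stop on an object; FORCE is the grip in N (left out, the last holds). Time passes only in rows, so rows that repeat a pose let the fingers close. It gives the time, the measured TCP pose, the force, the opening and the grip force at its end, in the units of the state.
- r.read_state(): the state, without advancing time (a new reading comes with each control period).
- r.get_image(name): name is "scene" or "top" or "wrist"; returns the picture (400x640x3 uint8, blue, green, red); there is no depth.
- r.camera_params(name): a dict with "mtx" (3x3 intrinsics, pixels), "R" (3x3) and "t" (3): a world point X has camera coordinates R X + t. Camera axes: x right, y down, z forward; pixel columns grow to the right and rows downward; lengths in m; the calibration is good to about 2 mm. A picture is of the moment at which its call begins: read the wrist's pose just before it. camera_params takes no time and is no camera call; for the wrist camera it gives the pose at the moment of the call.
- r.job_done(): hands the job in; it is judged then, once.
Trained networks look in the newest picture that a camera, given by its name, has taken for a name from the list of things; names that differ only in an ending like _2 or _b are one class to them, and where a whole thing is asked for, a point or a joint stands for the part that bears it (a point fixed in the world has none). Each returns a list of dicts, best first, with "confidence" (0 to 1); they miss things now and then, are a little off and sometimes report something else, mostly with a low value. They report only what shows in the picture. A call takes as long as a camera call. They do not tell look-alikes from the thing itself.
- r.find_in(camera, label): "extent" ([left, top, width, height] in pixels, round what is visible of it).
- r.mark_of(camera, label): "uv" ([column, row] in pixels: a listed point, or the origin of a listed thing).
The state is a dict: "time_s": time; "joint_positions": joint angles; "qd": joint speeds; "tau": joint torques, N m; "position": TCP position; "tool_rot": TCP orientation; "contact_force": force on the tool from outside, world axes, zero at the start; "torque": the same for the moment, N m; "finger_gap": opening from 0.0 (shut) to 1.0 (fully open); "grasp_force": force on a finger pad.
Only numpy, scipy, OpenCV 4.12 (cv2) and the standard library are available. Lean on these libraries where they do the work, as an engineer would, in place of code of your own. Each camera call takes 0.05 s, during which the arm holds its last target. There are 200 camera calls.

## Working session

There is one attempt and no reset: what is moved stays moved. The work goes in short steps, Python scripts to look and compute and a shell command to move; the robot and the scene stay as the last step left them, time stands still between calls to the robot, and variables do not carry over. Pictures are saved under pics/ and viewed, at most 10 in all, crops included, and the job is handed in when it is done.

```bash
mkdir -p pics; cat > h.py <<'E'
import numpy as np, cv2
from scipy.spatial.transform import Rotation as Ro
from station import r
def cam(c):
    p=r.camera_params(c); return np.array(p["mtx"]),np.array(p["R"]),np.array(p["t"]).ravel()
def ray(P,uv,z):
    K,R,t=P; d=R.T@np.linalg.solve(K,[uv[0],uv[1],1]); o=-R.T@t
    return o+d*(z-o[2])/d[2]
def proj(P,X):
    K,R,t=P; q=K@(R@np.array(X)+t); return q[:2]/q[2]
def togo(target,yaw=None):
    "shift (share of 300mm) in tool axes to reach target"
    s=r.read_state(); T=Ro.from_quat(s["tool_rot"])
    print("pos",np.round(s["position"],4),"share",np.round(T.inv().apply(np.array(target)-s["position"])/.3,4))
    x=T.as_matrix(); print("toolx",np.round(x[:,0],3),"y",np.round(x[:,1],3),"z",np.round(x[:,2],3))
E
python3 - <<'E'
from h import *
ims=[]
for c in ["scene","top"]:
    im=r.get_image(c); cv2.imwrite(f"pics/{c}0.png",im); P=cam(c)
    print(c,"cam at",np.round(-P[1].T@P[2],3))
    for l in ["screwdriver","stand","hob","cap_slot","slim_driver"]:
        try:
            print(l,[(np.round(d["extent"]).tolist(),round(d["confidence"],2)) for d in r.find_in(c,l)][:4],[(np.round(d["uv"]).tolist(),round(d["confidence"],2)) for d in r.mark_of(c,l)][:4])
        except Exception as e: print(l,e)
s=r.read_state();print(s["time_s"]); togo([0,0,0])
E
```

```text
scene cam at [ 0.801 -0.573  0.662]
screwdriver [([268.0, 230.0, 27.0, 56.0], 0.72), ([288.0, 185.0, 27.0, 42.0], 0.56)] [([284.0, 287.0], 0.86)]
stand [([259.0, 135.0, 48.0, 64.0], 0.92), ([270.0, 204.0, 61.0, 66.0], 0.9), ([212.0, 181.0, 63.0, 66.0], 0.8)] [([301.0, 252.0], 0.92), ([244.0, 226.0], 0.92)]
hob [([317.0, 120.0, 163.0, 124.0], 0.96)] [([394.0, 183.0], 0.65)]
cap_slot [([335.0, 159.0, 18.0, 15.0], 0.57)] [([345.0, 168.0], 0.52)]
slim_driver [([192.0, 236.0, 29.0, 41.0], 0.78)] []
top cam at [ 0.444 -0.088  1.153]
screwdriver [([352.0, 183.0, 21.0, 21.0], 0.86), ([392.0, 176.0, 27.0, 24.0], 0.7)] [([399.0, 188.0], 0.85), ([358.0, 196.0], 0.82)]
stand [([344.0, 180.0, 36.0, 33.0], 0.94), ([272.0, 245.0, 42.0, 44.0], 0.92), ([348.0, 236.0, 42.0, 42.0], 0.84)] [([300.0, 262.0], 0.74), ([360.0, 200.0], 0.71), ([271.0, 201.0], 0.46)]
hob [([171.0, 95.0, 133.0, 134.0], 0.74), ([430.0, 218.0, 26.0, 25.0], 0.61)] [([241.0, 164.0], 0.97)]
cap_slot [([261.0, 197.0, 17.0, 15.0], 0.52)] [([271.0, 204.0], 0.84)]
slim_driver [([430.0, 217.0, 24.0, 24.0], 0.62)] [([433.0, 228.0], 0.84)]
1.1
pos [ 0.2154 -0.5867  0.2366] share [-0.     -2.0834  0.7885]
toolx [0.939 0.345 0.   ] y [ 0.345 -0.939  0.   ] z [ 0. -0. -1.]
```

```bash
python3 - <<'E'
import cv2,numpy as np
a=cv2.imread("pics/scene0.png")[100:320,160:500]; b=cv2.imread("pics/top0.png")[80:310,150:490]
cv2.imwrite("pics/both.png",np.vstack([cv2.resize(x,(500,300)) if 0 else cv2.resize(x,None,fx=1.3,fy=1.3,interpolation=3) for x in (a,b)]))
cv2.imwrite("pics/top_c.png",cv2.resize(b,(800,541),interpolation=cv2.INTER_CUBIC))
cv2.imwrite("pics/scene_c.png",cv2.resize(a,(800,518),interpolation=cv2.INTER_CUBIC))
E
```

```text
(no output)
```

View pics/top_c.png

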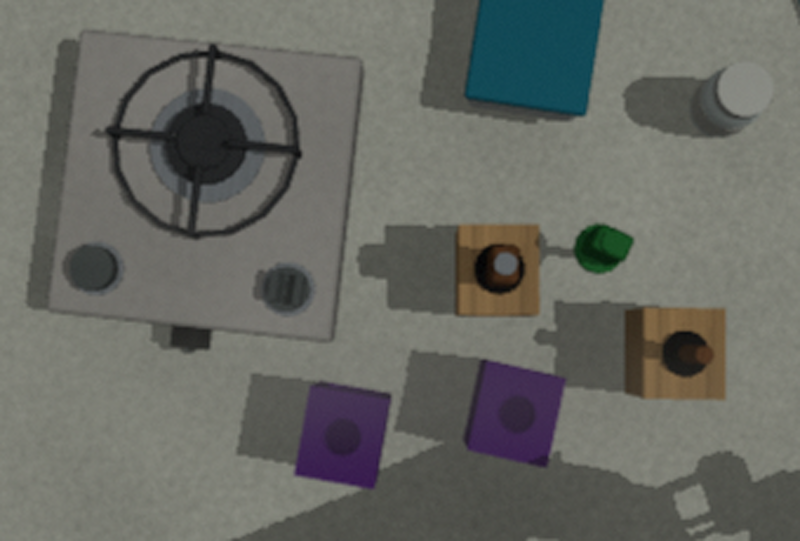

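View pics/scene_c.png

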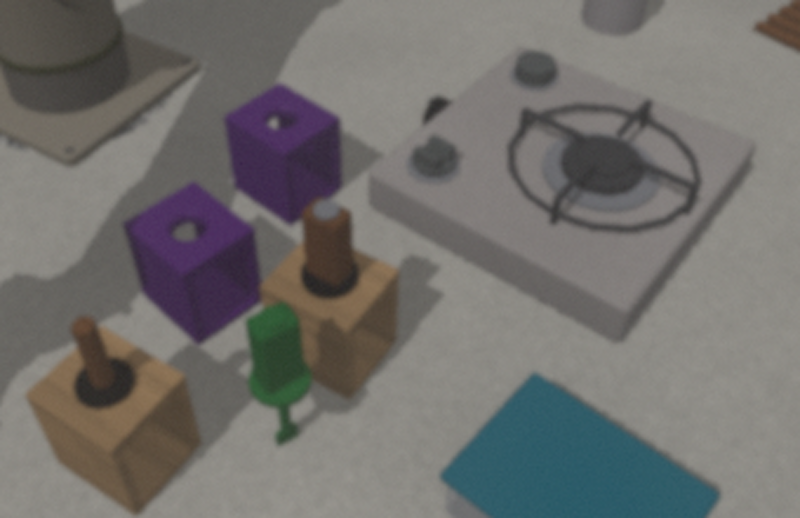

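The brown thick handle with a silver end, at top (365,193), sits in a wooden stand. It fits the description. The others don't: green look-alike at (405,184), slim round handle at (443,230) in the other stand, and purple stands at (297,265) and (370,255). The slotted cap is at (272,202); the plain plug at (190,194) has no slot.

```bash
python3 - <<'E'
from h import *
P=cam("top");S=cam("scene")
def tri(a,b):
    A=[];B=[]
    for (K,R,t),uv in((P,a),(S,b)):
        M=K@np.c_[R,t]; A+= [uv[0]*M[2]-M[0],uv[1]*M[2]-M[1]]
    A=np.array(A); return np.linalg.lstsq(A[:,:3],-A[:,3],rcond=None)[0]
f=lambda x,y:(150+x/2.353,80+y/2.353)
g=lambda x,y:(160+x/2.353,100+y/2.353)
print("handle top tri",tri(f(505,265),g(327,208)))
for l,uv,z in [("handle top",f(505,265),.18),("collar",f(499,269),.108),("stand top centre",f(498,270),.1),("slim",f(703,355),.174),("green top",f(613,244),.165),("cap",f(288,287),.075),("hob",(241,164),0)]: print(l,np.round(ray(P,uv,z),3))
for c in [((80,30),(362,58)),((50,308),(332,340))]:
    a,b=[ray(P,f(*u),.06) for u in c]; print("hob edge",a.round(3),b.round(3))
W=cam("wrist"); s=r.read_state(); T=Ro.from_quat(s["tool_rot"])
print("wcam in tool",T.inv().apply(-W[1].T@W[2]-s["position"]).round(3),"fwd",T.inv().apply(W[1][2]).round(3), "K",W[0][0,0])
togo([0.444,-.2,.35])
E
```

```text
handle top tri [ 0.50667055 -0.16789923  0.17991546]
handle top [ 0.506 -0.168  0.18 ]
collar [ 0.507 -0.168  0.108]
stand top centre [ 0.506 -0.168  0.1  ]
slim [ 0.422 -0.349  0.174]
green top [ 0.526 -0.27   0.165]
cap [0.492 0.044 0.075]
hob [0.594 0.134 0.   ]
hob edge [0.765 0.264 0.06 ] [ 0.731 -0.032  0.06 ]
hob edge [0.473 0.294 0.06 ] [0.438 0.001 0.06 ]
wcam in tool [ 0.085  0.001 -0.149] fwd [-0.306 -0.     0.952] K 282.6635545712851
pos [ 0.2154 -0.5867  0.2366] share [ 1.1596 -0.9475 -0.3781]
toolx [0.939 0.345 0.   ] y [ 0.345 -0.939  0.   ] z [ 0. -0. -1.]
```

```bash
python3 -m jog '{"grip":[1,1,1,1,1,1,1,1,1,1],"delta_pos":[[1,-0.7,-0.2],[1,-0.7,-0.2],[1,-0.7,-0.2],[1,-0.7,-0.2],[1,-0.7,-0.2],[1,-0.7,-0.2],[1,-0.7,-0.2],[1,-0.7,-0.2],[1,-0.7,-0.2],[1,-0.7,-0.2]],"delta_rot":[[0,0,0],[0,0,0],[0,0,0],[0,0,0],[0,0,0],[0,0,0],[0,0,0],[0,0,0],[0,0,0],[0,0,0]]}' && python3 -m jog '{"grip":[1,1,1,1,1],"delta_pos":[[0.39,-0.27,-0.01],[0.39,-0.27,-0.01],[0.39,-0.27,-0.01],[0.39,-0.27,-0.01],[0.39,-0.27,-0.01]],"delta_rot":[[0,0,0],[0,0,0],[0,0,0],[0,0,0],[0,0,0]]}'; python3 - <<'E'
from h import *
s=r.read_state(); print(np.round(s["joint_positions"],3))
W=cam("wrist"); im=r.get_image("wrist"); cv2.imwrite("pics/w1.png",im); togo([.507,-.168,.3])
print(proj(W,[.507,-.168,.18]),proj(W,[.507,-.168,.1]))
E
```

```text
time_s: 1.93
position: [0.4296, -0.2789, 0.2984]
tool_rot: [0.984, 0.18, 0.002, 0.0]
contact_force: [0.0, 0.4, 0.4]
finger_gap: 1.0
grasp_force: 0.0
time_s: 2.35
position: [0.5088, -0.1648, 0.2997]
tool_rot: [0.984, 0.179, 0.001, -0.001]
contact_force: [-0.4, 0.6, -0.1]
finger_gap: 1.001
grasp_force: 0.0
[ 0.645  0.135 -0.458  1.58   0.058  1.439 -1.028]
pos [ 0.5075 -0.1677  0.2995] share [-0.0019  0.0002 -0.0016]
toolx [0.937 0.349 0.   ] y [ 0.349 -0.937 -0.   ] z [ 0.  0. -1.]
[326.10353122 204.51531799] [325.89458103 185.13653549]
```

View pics/w1.png

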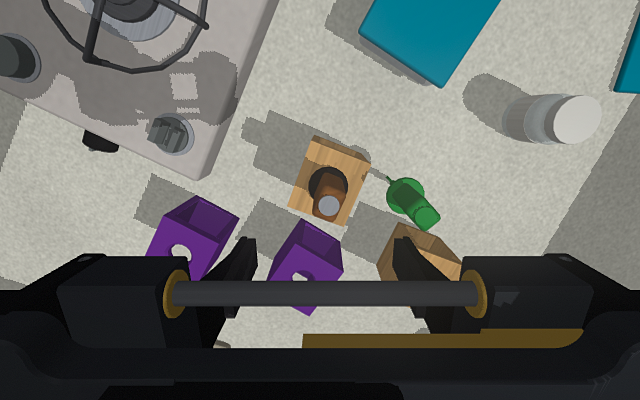

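The thick brown handle with its silver end is at (328,205), as projected. Green is at (420,210) and the cap at (168,133). I'll warp the picture to world axes at handle-top and cap height to read both yaws.

```bash
python3 - <<'E'
from h import *
W=cam("wrist"); im=cv2.imread("pics/w1.png"); o=[]
for (cx,cy),z in [((.507,-.168),.18),((.492,.044),.084)]:
    # image up=+x, left=+y, 120mm -> 400px
    h=.06; X=[(cx+h,cy+h,z),(cx+h,cy-h,z),(cx-h,cy-h,z),(cx-h,cy+h,z)]
    M=cv2.getPerspectiveTransform(np.float32([proj(W,x) for x in X]),np.float32([(0,0),(400,0),(400,400),(0,400)]))
    o.append(cv2.warpPerspective(im,M,(400,400),flags=cv2.INTER_CUBIC))
cv2.imwrite("pics/rect.png",np.hstack(o))
E
```

```text
(no output)
```

View pics/rect.png

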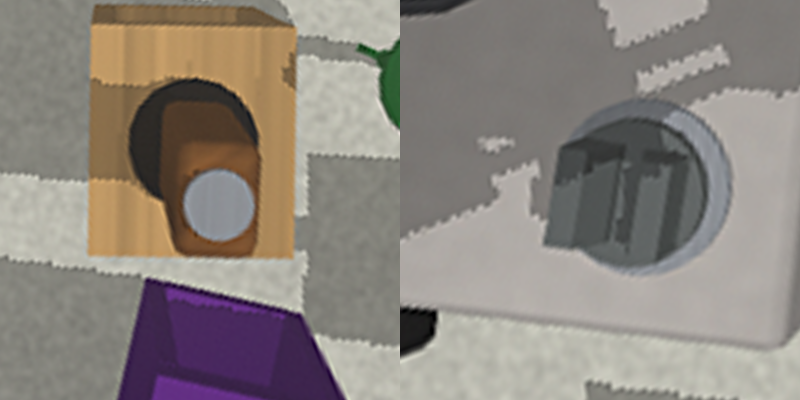

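```bash
python3 - <<'E'
from h import *
W=cam("wrist"); print("(arm still: current wrist cam)")
def back(px,c,z0,z):
    X=[c[0]+.06-px[1]/3333.3,c[1]+.06-px[0]/3333.3,z0]; return ray(W,proj(W,X),z).round(4)
c=(.507,-.168); d=(.492,.044)
print("silver",back((219,205),c,.18,.182)); print("top face",back((215,197),c,.18,.180)); print("collar",back((194,141),c,.18,.108)); print("stand",back((192,141),c,.18,.1))
print("slot",back((226,203),d,.084,.084)); print("cap disc",back((235,190),d,.084,.070),"ring",back((245,187),d,.084,.062))
hob=np.array([.594,.134]); 
for y in(-.112,):
    print("cap from hob", (np.array([.765+.731+.473+.438,.264-.032+.294+.001])/4+Ro.from_euler('z',y).as_matrix()[:2,:2]@[-.1,-.1]).round(4))
r.get_image("wrist")
for l in("cap_slot","stand","screwdriver"):
    for q in r.mark_of("wrist",l)[:3]: print(l,np.round(q["uv"]),round(q["confidence"],2),ray(W,q["uv"],{"cap_slot":.07,"stand":0,"screwdriver":.015}[l]).round(3))
E
```

```text
(arm still: current wrist cam)
silver [ 0.5061 -0.1734  0.182 ]
top face [ 0.5079 -0.1725  0.18  ]
collar [ 0.508  -0.1734  0.108 ]
stand [ 0.5061 -0.1734  0.1   ]
slot [0.4911 0.0362 0.084 ]
cap disc [0.4915 0.0401 0.07  ] ring [0.4904 0.0407 0.062 ]
cap from hob [0.4912 0.0436]
cap_slot [169. 135.] 0.7 [0.49  0.042 0.07 ]
stand [328. 169.] 0.94 [ 0.509 -0.174  0.   ]
stand [203. 226.] 0.94 [ 0.342 -0.008  0.   ]
stand [306. 250.] 0.79 [ 0.36  -0.188  0.   ]
screwdriver [326. 168.] 0.88 [ 0.512 -0.169  0.015]
screwdriver [387. 174.] 0.8 [ 0.536 -0.262  0.015]
```

```bash
python3 -m jog '{"grip":[0.4,0.4,0.4,0.4,0.4,0.4,0.4,0.4,0.4],"delta_pos":[[-0.006,0.017,0],[-0.006,0.017,0],[-0.006,0.017,0],[-0.006,0.017,0.12],[-0.006,0.017,0.24],[-0.006,0.017,0.36],[-0.006,0.017,0.45],[-0.006,0.017,0.498],[-0.006,0.017,0.498]],"delta_rot":[[0,0,0.118],[0,0,0.118],[0,0,0.118],[0,0,0.118],[0,0,0.118],[0,0,0.118],[0,0,0.118],[0,0,0.118],[0,0,0.118]]}' && python3 -m jog '{"grip":[-1,-1,-1,-1,-1,-1,-1,-1],"delta_pos":[[0,0,0],[0,0,0],[0,0,0],[0,0,0],[0,0,0],[0,0,0],[0,0,0],[0,0,0]],"delta_rot":[[0,0,0],[0,0,0],[0,0,0],[0,0,0],[0,0,0],[0,0,0],[0,0,0],[0,0,0]]}' 40; python3 - <<'E'
from h import *
togo([.507,-.173,.15])
E
```

```text
time_s: 3.35
position: [0.504, -0.1761, 0.1467]
tool_rot: [1.0, -0.01, -0.003, -0.001]
contact_force: [-0.7, 0.1, -0.3]
finger_gap: 0.701
grasp_force: 0.0
time_s: 4.02
position: [0.5069, -0.1751, 0.1507]
tool_rot: [1.0, -0.009, 0.0, 0.0]
contact_force: [-0.2, 1.4, 4.0]
finger_gap: 0.299
grasp_force: 40.0
pos [ 0.5069 -0.1751  0.1507] share [ 0.0001 -0.0072  0.0022]
toolx [ 1.    -0.019  0.001] y [-0.019 -1.     0.   ] z [ 0.001 -0.    -1.   ]
```

```bash
python3 -m jog '{"grip":[-1,-1,-1,-1,-1,-1,-1,-1,-1,-1],"delta_pos":[[0,0,-0.1],[0,0,-0.22],[0,0,-0.34],[0,0,-0.4],[-0.01,-0.1,-0.4],[-0.02,-0.23,-0.4],[-0.03,-0.36,-0.4],[-0.04,-0.49,-0.4],[-0.05,-0.61,-0.4],[-0.053,-0.65,-0.4]],"delta_rot":[[0,0,0],[0,0,0],[0,0,0],[0,0,0],[0,0,0],[0,0,0],[0,0,0],[0,0,0],[0,0,0],[0,0,0]]}' && python3 -m jog '{"grip":[-1,-1],"delta_pos":[[0,-0.07,0],[0,-0.07,0]],"delta_rot":[[0,0,0.03],[0,0,0.03]]}'; python3 - <<'E'
from h import *
W=cam("wrist"); im=r.get_image("wrist"); cv2.imwrite("pics/w2.png",im)
print("fg",r.read_state()["finger_gap"]); togo([.491,.042,.22])
u=proj(W,[.491,.042,.075]); print(u,[(q["uv"],q["confidence"],ray(W,q["uv"],.07).round(4)) for q in r.mark_of("wrist","cap_slot")])
S=cam("scene"); b=r.get_image("scene"); v=proj(S,[.491,.042,.12]).round().astype(int); print(v)
a=cv2.getRectSubPix(im,(160,200),tuple(map(float,u))); b=cv2.getRectSubPix(b,(160,200),tuple(map(float,v)))
cv2.imwrite("pics/w2c.png",cv2.resize(np.hstack([a,b]),None,fx=2.5,fy=2.5,interpolation=cv2.INTER_CUBIC))
E
```

```text
time_s: 4.85
position: [0.4935, 0.0259, 0.2703]
tool_rot: [1.0, -0.006, 0.0, -0.001]
contact_force: [-0.2, 0.6, -1.3]
finger_gap: 0.294
grasp_force: 40.0
time_s: 5.02
position: [0.4944, 0.045, 0.2702]
tool_rot: [0.998, -0.057, 0.0, -0.0]
contact_force: [0.1, 0.9, -1.1]
finger_gap: 0.295
grasp_force: 40.0
fg 0.29972752745500486
pos [0.4946 0.0428 0.27  ] share [-0.0116  0.0039  0.1668]
toolx [ 0.994 -0.111 -0.   ] y [-0.111 -0.994 -0.   ] z [-0.  0. -1.]
[326.81795424 186.21580748] [([325.5, 182.8], 0.84, array([0.4944, 0.0433, 0.07  ]))]
[344 151]
```

View pics/w2c.png

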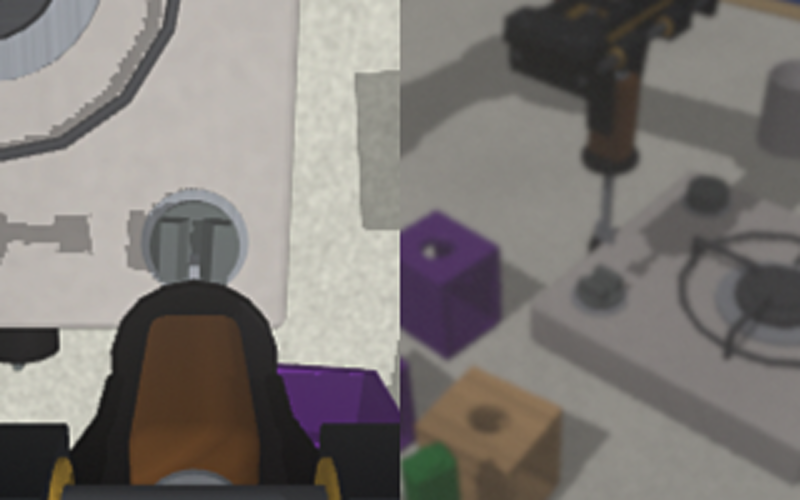

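The picture shows the shaft (crop 195,270) in line with the slot (196,225), and the blade sitting about 50 mm above the cap. I'll lower it straight into the slot.

```bash
python3 -m jog '{"grip":[-1,-1,-1,-1,-1],"delta_pos":[[0,0.003,0.08],[0,0.003,0.14],[0,0.003,0.18],[0,0.003,0.2],[0,0.003,0.2]],"delta_rot":[[0,0,0.01],[0,0,0.01],[0,0,0.01],[0,0,0.01],[0,0,0.01]]}' && python3 -m jog '{"grip":[-1,-1,-1,-1],"delta_pos":[[0,0,0.01],[0,0,0.02],[0,0,0.028],[0,0,0.028]],"delta_rot":[[0,0,0],[0,0,0],[0,0,0],[0,0,0]]}'
```

```text
time_s: 5.58
position: [0.4957, 0.0416, 0.2099]
tool_rot: [0.997, -0.072, 0.001, -0.002]
contact_force: [1.0, 6.7, -0.9]
finger_gap: 0.298
grasp_force: 40.0
time_s: 5.92
position: [0.4961, 0.0418, 0.2031]
tool_rot: [0.997, -0.072, 0.002, -0.002]
contact_force: [2.0, 8.2, 3.8]
finger_gap: 0.293
grasp_force: 40.0
```

```bash
python3 -m jog '{"grip":[-1,-1,-1,-1],"delta_pos":[[0,-0.01,0.006],[0,-0.01,0.01],[0,-0.01,0.01],[0,-0.01,0.01]],"delta_rot":[[0,0,0],[0,0,0],[0,0,0],[0,0,0]]}'; python3 - <<'E'
from h import *
s=r.read_state(); print(s["torque"],np.round(s["joint_positions"],2),s["contact_force"]);togo([.496,.042,.2])
S=cam("scene"); b=r.get_image("scene"); v=proj(S,[.494,.043,.1])
cv2.imwrite("pics/s3.png",cv2.resize(cv2.getRectSubPix(b,(120,100),tuple(map(float,v))),None,fx=5,fy=5,interpolation=cv2.INTER_CUBIC))
E
```

```text
time_s: 6.25
position: [0.4965, 0.043, 0.2003]
tool_rot: [0.997, -0.072, 0.001, -0.0]
contact_force: [-0.1, 2.1, 8.2]
finger_gap: 0.296
grasp_force: 40.0
[ 0.61041851  0.16357883 -0.00766397] [ 0.4   0.12 -0.61  1.81  0.07  1.23 -1.95] [-0.10815769  2.07765131  8.18744257]
pos [0.4965 0.043  0.2003] share [-0.0011  0.0034  0.0009]
toolx [ 0.99  -0.144  0.003] y [-0.144 -0.99  -0.001] z [ 0.003  0.001 -1.   ]
```

View pics/s3.png

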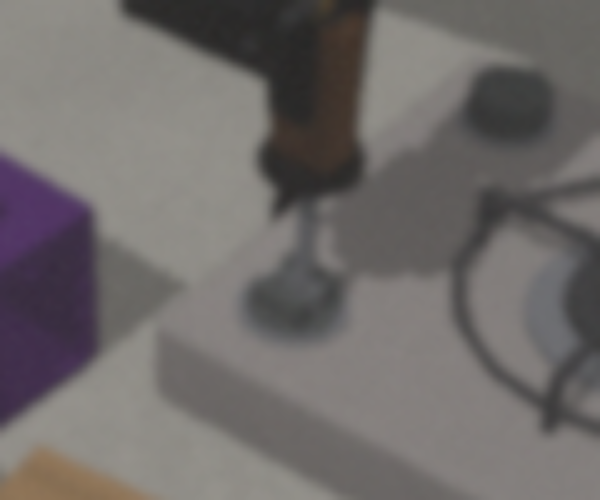

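The blade is seated with about 9 N on the cap. But turning clockwise lowers joint 7, which is at -1.95 with a limit of -2.6, so there isn't enough range left. I'll lift out, turn the tool half a turn counter-clockwise (blade and slot are symmetric) and seat it again.

```bash
python3 -m jog '{"grip":[-1,-1,-1,-1,-1,-1,-1,-1,-1,-1],"delta_pos":[[0,0,-0.1],[0,0,-0.2],[0,0,-0.2],[0,0,-0.2],[0,0,-0.2],[0,0,-0.2],[0,0,-0.2],[0,0,-0.2],[0,0,-0.2],[0,0,-0.2]],"delta_rot":[[0,0,0],[0,0,0],[0,0,-0.03],[0,0,-0.07],[0,0,-0.11],[0,0,-0.15],[0,0,-0.19],[0,0,-0.23],[0,0,-0.27],[0,0,-0.3]]}' && python3 -m jog '{"grip":[-1,-1,-1,-1,-1,-1,-1,-1,-1,-1],"delta_pos":[[0,0,0],[0,0,0],[0,0,0],[0,0,0],[0,0,0],[0,0,0],[0,0,0],[0,0,0],[0,0,0],[0,0,0]],"delta_rot":[[0,0,-0.04],[0,0,-0.08],[0,0,-0.12],[0,0,-0.16],[0,0,-0.2],[0,0,-0.24],[0,0,-0.28],[0,0,-0.32],[0,0,-0.35],[0,0,-0.35]]}'&& python3 -m jog '{"grip":[-1,-1,-1,-1,-1,-1,-1,-1,-1,-1],"delta_pos":[[0,0,0],[0,0,0],[0,0,0],[0,0,0],[0,0,0],[0,0,0],[0,0,0],[0,0,0],[0,0,0],[0,0,0]],"delta_rot":[[0,0,-0.04],[0,0,-0.08],[0,0,-0.12],[0,0,-0.16],[0,0,-0.2],[0,0,-0.24],[0,0,-0.28],[0,0,-0.32],[0,0,-0.35],[0,0,-0.35]]}'; python3 - <<'E'
from h import *
print(np.round(r.read_state()["joint_positions"],2)); togo([.4965,.0435,.2])
E
```

```text
time_s: 7.13
position: [0.4953, 0.0421, 0.2588]
tool_rot: [0.92, 0.391, -0.0, 0.0]
contact_force: [0.3, 0.7, -1.0]
finger_gap: 0.299
grasp_force: 40.0
time_s: 7.97
position: [0.4953, 0.0422, 0.2588]
tool_rot: [0.581, 0.814, -0.0, 0.0]
contact_force: [0.6, -0.2, -1.8]
finger_gap: 0.294
grasp_force: 40.0
time_s: 8.8
position: [0.4953, 0.0425, 0.2588]
tool_rot: [0.072, 0.997, -0.0, 0.0]
contact_force: [-0.2, 0.4, -1.2]
finger_gap: 0.295
grasp_force: 40.0
[ 0.54  0.09 -0.75  1.72  0.06  1.35  1.2 ]
pos [0.4953 0.0425 0.2588] share [-0.0035  0.004   0.1961]
toolx [-0.99   0.143 -0.   ] y [ 0.143  0.99  -0.   ] z [ 0. -0. -1.]
```

```bash
python3 -m jog '{"grip":[-1,-1,-1,-1,-1],"delta_pos":[[0,0.003,0.06],[0,0.003,0.12],[0,0.003,0.15],[0,0.003,0.165],[0,0.003,0.165]],"delta_rot":[[0,0,0],[0,0,0],[0,0,0],[0,0,0],[0,0,0]]}' && python3 -m jog '{"grip":[-1,-1,-1,-1],"delta_pos":[[0,0,0.01],[0,0,0.02],[0,0,0.03],[0,0,0.03]],"delta_rot":[[0,0,0],[0,0,0],[0,0,0],[0,0,0]]}'
```

```text
time_s: 9.22
position: [0.495, 0.0439, 0.2087]
tool_rot: [0.073, 0.997, 0.0, -0.001]
contact_force: [-0.9, 0.1, -2.0]
finger_gap: 0.3
grasp_force: 40.0
time_s: 9.55
position: [0.4959, 0.0439, 0.2009]
tool_rot: [0.073, 0.997, -0.0, 0.001]
contact_force: [-0.5, 0.1, 6.9]
finger_gap: 0.293
grasp_force: 40.0
```

```bash
python3 -m jog '{"grip":[-1,-1,-1,-1,-1,-1,-1,-1,-1,-1],"delta_pos":[[0,0,0],[0,0,0],[0,0,0],[0,0,0],[0,0,0],[0,0,0],[0,0,0],[0,0,0],[0,0,0],[0,0,0]],"delta_rot":[[0,0,0.03],[0,0,0.06],[0,0,0.09],[0,0,0.12],[0,0,0.15],[0,0,0.18],[0,0,0.21],[0,0,0.24],[0,0,0.27],[0,0,0.3]]}'; python3 - <<'E'
from h import *
s=r.read_state(); print(s["torque"],s["contact_force"]); togo([.4955,.0439,.2005])
E
python3 -m jog '{"grip":[-1,-1,-1,-1,-1,-1],"delta_pos":[[0,0,0],[0,0,0],[0,0,0],[0,0,0],[0,0,0],[0,0,0]],"delta_rot":[[0,0,0.02],[0,0,0.04],[0,0,0.06],[0,0,0.08],[0,0,0.09],[0,0,0.09]]}'; python3 - <<'E'
from h import *
s=r.read_state(); print(s["torque"],s["contact_force"]); togo([.4955,.0439,.2005])
E
```

```text
time_s: 10.38
position: [0.4952, 0.0424, 0.2009]
tool_rot: [0.52, 0.854, -0.001, 0.001]
contact_force: [-4.5, -4.2, 7.3]
finger_gap: 0.292
grasp_force: 40.0
[-1.68829895  1.3321377   0.04588887] [-4.4690856  -4.21728764  7.33751965]
pos [0.4952 0.0424 0.2009] share [0.0038 0.0032 0.0014]
toolx [-0.46   0.888 -0.002] y [ 0.888  0.46  -0.001] z [-0.    -0.003 -1.   ]
time_s: 10.88
position: [0.4943, 0.0423, 0.2005]
tool_rot: [0.634, 0.773, -0.002, 0.0]
contact_force: [-5.8, -5.3, 7.9]
finger_gap: 0.293
grasp_force: 40.0
[-1.73347903  2.14534818  0.09456542] [-5.83297278 -5.32811934  7.88440701]
pos [0.4943 0.0423 0.2005] share [0.0046 0.0049 0.    ]
toolx [-0.196  0.981 -0.003] y [ 0.981  0.196 -0.003] z [-0.002 -0.003 -1.   ]
```

```bash
python3 -m jog '{"grip":[-1,-1,-1,-1,-1],"delta_pos":[[-0.003,-0.004,0],[-0.003,-0.004,0],[-0.003,-0.004,0],[-0.003,-0.004,0],[-0.003,-0.004,0]],"delta_rot":[[0,0,0.02],[0,0,0.035],[0,0,0.05],[0,0,0.06],[0,0,0.06]]}'; python3 - <<'E'
from h import *
s=r.read_state(); print(s["torque"]); togo([.4955,.0439,.2005])
E
```

```text
time_s: 11.3
position: [0.4934, 0.0417, 0.2006]
tool_rot: [0.704, 0.71, -0.002, 0.0]
contact_force: [-6.5, -4.5, 7.5]
finger_gap: 0.299
grasp_force: 40.0
[-1.26245274  2.05976134  0.07647307]
pos [0.4934 0.0417 0.2006] share [0.0074 0.0071 0.0002]
toolx [-0.009  1.    -0.002] y [ 1.     0.009 -0.002] z [-0.002 -0.002 -1.   ]
```

```bash
python3 -m jog '{"grip":[-1,-1,-1,-1],"delta_pos":[[0,-0.004,0],[0,-0.006,0],[0,-0.006,0],[0,-0.006,0]],"delta_rot":[[0,0,0.02],[0,0,0.04],[0,0,0.04],[0,0,0.04]]}'; python3 - <<'E'
from h import *
s=r.read_state(); print(s["torque"]); togo([.4955,.0439,.2005])
im=r.get_image("wrist"); W=cam("wrist"); u=proj(W,[.4934,.0417,.09]);
cv2.imwrite("pics/w4.png",cv2.resize(cv2.getRectSubPix(im,(160,120),tuple(map(float,u))),None,fx=4,fy=4,interpolation=cv2.INTER_CUBIC))
E
```

```text
time_s: 11.63
position: [0.4924, 0.0416, 0.201]
tool_rot: [0.746, 0.666, -0.001, 0.001]
contact_force: [-3.2, -4.2, 7.3]
finger_gap: 0.296
grasp_force: 40.0
[-1.39787462  1.06057486  0.23377333]
pos [0.4924 0.0416 0.201 ] share [0.0087 0.0094 0.0015]
toolx [ 0.114  0.993 -0.002] y [ 0.993 -0.114  0.   ] z [-0.    -0.002 -1.   ]
```

View pics/w4.png

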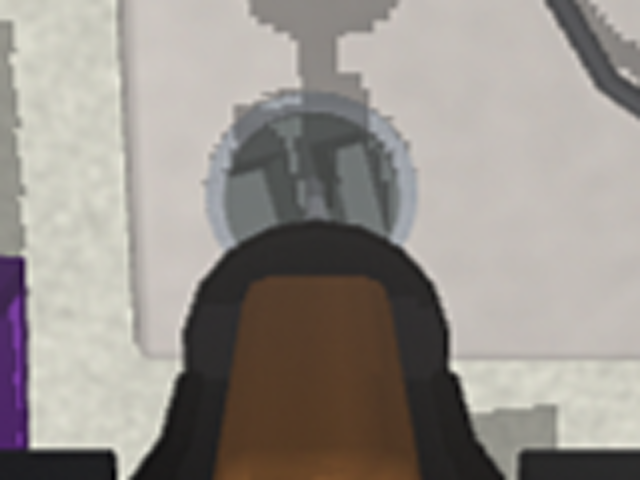

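```bash
python3 -m jog '{"grip":[-1,-1,-1],"delta_pos":[[0,0,0.003],[0,0,0.003],[0,0,0.003]],"delta_rot":[[0,0,0.012],[0,0,0.02],[0,0,0.02]]}'; python3 - <<'E'
from h import *
s=r.read_state(); print(s["torque"],np.round(s["joint_positions"],2)); togo([.4955,.0439,.2005])
E
```

```text
time_s: 11.93
position: [0.4924, 0.0417, 0.2001]
tool_rot: [0.767, 0.641, -0.001, 0.001]
contact_force: [-4.2, -3.3, 7.8]
finger_gap: 0.296
grasp_force: 40.1
[-1.38894194  1.28654851  0.53239285] [ 0.42  0.12 -0.64  1.82  0.08  1.23 -0.41]
pos [0.4924 0.0417 0.2001] share [ 0.0091  0.009  -0.0014]
toolx [ 0.177  0.984 -0.002] y [ 0.984 -0.177  0.   ] z [-0.    -0.002 -1.   ]
```

```bash
python3 -m jog '{"grip":[-1,-1,-1,-1,-1,-1],"delta_pos":[[0,0,0],[0,0,0],[0,0,-0.08],[0,0,-0.16],[0,0,-0.24],[0,0,-0.24]],"delta_rot":[[0,0,-0.035],[0,0,-0.06],[0,0,-0.06],[0,0,-0.06],[0,0,-0.06],[0,0,-0.06]]}'; python3 - <<'E'
from h import *
togo([.507,-.174,.272]); im=r.get_image("top"); 
for q in r.mark_of("top","stand"): print(q["uv"],ray(cam("top"),q["uv"],0).round(3))
E
```

```text
time_s: 12.43
position: [0.4943, 0.0432, 0.2759]
tool_rot: [0.703, 0.711, 0.002, 0.002]
contact_force: [0.5, -0.1, -1.0]
finger_gap: 0.295
grasp_force: 40.0
pos [0.4943 0.0432 0.2759] share [-0.7244  0.0335  0.0135]
toolx [-0.012  1.    -0.   ] y [1.    0.012 0.007] z [ 0.007 -0.    -1.   ]
[359.7, 200.7] [ 0.497 -0.171  0.   ]
[296.0, 264.7] [ 0.335 -0.007  0.   ]
[367.6, 253.8] [ 0.362 -0.189  0.   ]
```

```bash
python3 -m jog '{"grip":[-1,-1,-1,-1,-1,-1,-1,-1,-1],"delta_pos":[[-0.1,0.01,0],[-0.22,0.02,0],[-0.34,0.033,0],[-0.46,0.033,0],[-0.58,0.033,0],[-0.68,0.033,0],[-0.722,0.033,0],[-0.722,0.033,0],[-0.722,0.033,0]],"delta_rot":[[0,0,0],[0,0,0],[0,0,0],[0,0,0],[0,0,0],[0,0,0],[0,0,0],[0,0,0],[0,0,0]]}'; python3 - <<'E'
from h import *
togo([.507,-.1735,.152])
S=cam("scene"); b=r.get_image("scene"); v=proj(S,[.507,-.173,.13])
b=cv2.resize(cv2.getRectSubPix(b,(130,150),tuple(map(float,v))),None,fx=3,fy=3,interpolation=cv2.INTER_CUBIC)
c=r.get_image("wrist"); W=cam("wrist"); c=cv2.resize(cv2.getRectSubPix(c,(130,150),tuple(map(float,proj(W,[.507,-.173,.1])))),None,fx=3,fy=3,interpolation=cv2.INTER_CUBIC)
cv2.imwrite("pics/s5.png",np.hstack([b,c]))
E
```

```text
time_s: 13.28
position: [0.5047, -0.1734, 0.2701]
tool_rot: [0.703, 0.711, -0.0, -0.001]
contact_force: [0.8, 0.4, -0.8]
finger_gap: 0.296
grasp_force: 40.0
pos [ 0.5047 -0.1734  0.2701] share [-0.0008  0.0083  0.3938]
toolx [-0.012  1.     0.001] y [ 1.     0.012 -0.002] z [-0.002  0.001 -1.   ]
```

View pics/s5.png

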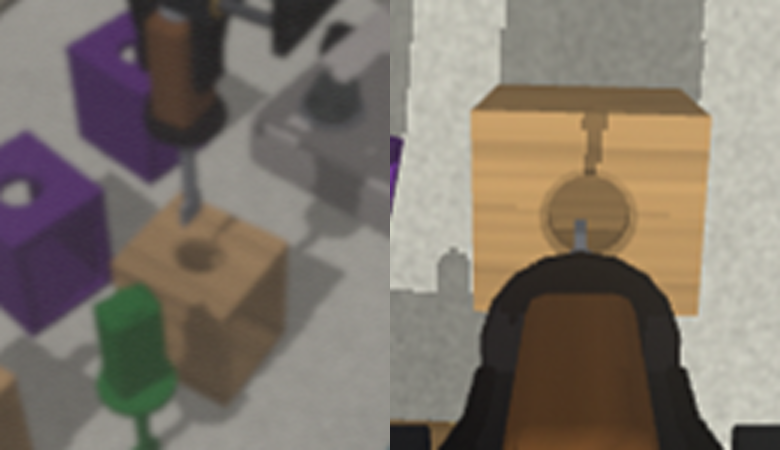

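The hole (crop 590,213) is about 3 mm to +x of the shaft (580,235). I'll correct that while descending.

```bash
python3 -m jog '{"grip":[-1,-1,-1,-1,-1,-1,-1,-1],"delta_pos":[[0,0.009,0],[0,0.009,0.06],[0,0.009,0.14],[0,0.009,0.22],[0,0.009,0.3],[0,0.009,0.36],[0,0.009,0.392],[0,0.009,0.392]],"delta_rot":[[0,0,0],[0,0,0],[0,0,0],[0,0,0],[0,0,0],[0,0,0],[0,0,0],[0,0,0]]}'
```

```text
time_s: 14.05
position: [0.5074, -0.1724, 0.1524]
tool_rot: [0.702, 0.712, -0.0, -0.001]
contact_force: [0.3, -0.5, -0.3]
finger_gap: 0.297
grasp_force: 40.0
```

```bash
python3 -m jog '{"grip":[-1,-1,-1],"delta_pos":[[0,0,0.005],[0,0,0.006],[0,0,0.006]],"delta_rot":[[0,0,0],[0,0,0],[0,0,0]]}' 15 && python3 -m jog '{"grip":[0.5,0.5,0.5,0.5,0.5,0.5],"delta_pos":[[0,0,0],[0,0,0],[0,0,0],[0,0,0],[0,0,0],[0,0,0]],"delta_rot":[[0,0,0],[0,0,0],[0,0,0],[0,0,0],[0,0,0],[0,0,0]]}' && python3 -m jog '{"grip":[0.5,0.5,0.5,0.5,0.5,0.5],"delta_pos":[[0,0,-0.08],[0,0,-0.18],[0,0,-0.3],[0,0,-0.4],[0,0,-0.5],[0,0,-0.5]],"delta_rot":[[0,0,0],[0,0,0],[0,0,0],[0,0,0],[0,0,0],[0,0,0]]}'; python3 - <<'E'
from h import *
S=cam("scene"); b=r.get_image("scene"); v=proj(S,[.507,-.1,.1])
cv2.imwrite("pics/s6.png",cv2.resize(cv2.getRectSubPix(b,(200,150),tuple(map(float,v))),None,fx=4,fy=4,interpolation=cv2.INTER_CUBIC))
E
```

```text
time_s: 14.3
position: [0.5084, -0.1737, 0.153]
tool_rot: [0.703, 0.712, 0.0, 0.001]
contact_force: [1.2, -0.6, -1.4]
finger_gap: 0.296
grasp_force: 15.0
time_s: 14.8
position: [0.5078, -0.1737, 0.152]
tool_rot: [0.703, 0.712, 0.0, 0.0]
contact_force: [0.3, -0.1, -0.2]
finger_gap: 0.665
grasp_force: 0.0
time_s: 15.3
position: [0.5098, -0.1739, 0.3082]
tool_rot: [0.703, 0.712, 0.002, 0.004]
contact_force: [1.0, -0.6, -1.0]
finger_gap: 0.751
grasp_force: 0.0
```

View pics/s6.png

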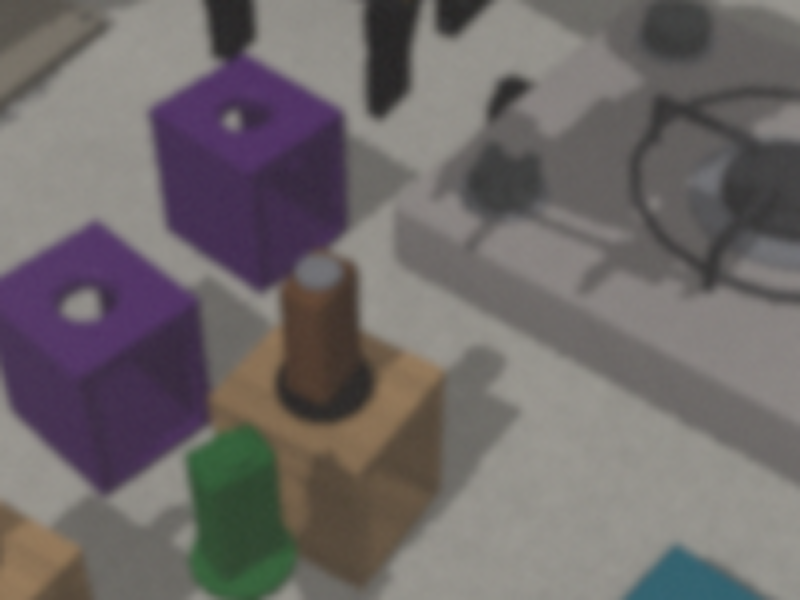

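The screwdriver hangs upright with its collar flat on the plate (crop 325,395), and the gripper is clear.

```bash
python3 -c "
from station import r
print(r.job_done())"
```

```text
the job is handed in; nothing more can be done
None
```

I turned the battery cap clockwise to its firm stop, hung the screwdriver back upright in its stand and left the slim one alone; the job was handed in at about 15 s, and no verdict came back.

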